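# Snap the keeper over the turquoise for the road

### The job

Get the turquoise chunk ready for travelling: set it upright on the middle of the cork pad of the specimen mount, and only then bring the black keeper across above it and push it straight down over the two white snap hooks until both sides have clicked and it lies level on its seats. Feel for the clicks and the stop and press gently: never more than about 30 N on the mount. Leave everything else on the bench where it is.

Things in the scene. Friction and masses are not known exactly. Their poses are not given: they have to be found in the camera images.
- mount: Specimen mount, fixed to the bench: wooden base 76 (x) x 124 (y) x 12 mm, cork pad in its middle, origin at the centre of its underside, z up. Aluminium seat pillars 24 (x) x 8 (y) mm at y = +/-38 mm, with a wooden cheek 34 x 4 mm, top 28 mm up, inside each (y = +/-31.5); 59 mm between the cheeks, open to both x sides. A white snap hook stands outside each pillar, stem at |y| = 43.5 to 47.5 mm.
- pad (a point): Centre of the top of the cork pad, 22 mm above the bench; the pad is 44 x 44 mm and 10 mm thick. Axes as the mount.
- seats (a point): Point on the mount's axis, 50 mm above the bench, level with the two flat seats (pillar tops) AT THE LOWEST SETTING. Pillars and hooks are one frame, set by hand before the start anywhere from 0 to 13 mm higher than this, and it stays there: the setting is not measured, so the true height must be felt. The seats are a hard stop; over 30 N on the mount from keeper or fingers fails.
- keeper: Loose black plastic bridge, 60 g or so, lying flat. Plate 40 (x) x 84 (y) x 5 mm; at each y end two ears, outer edges at x = +/-20, run on to y = +/-52 mm, with a 20 mm wide notch between for the hook. On its middle an upright grip fin 12 thick (x), 36 long (y), from 5 to 38 mm up. Origin: centre of the underside, z up. Same either way round; in place its origin and y axis lie over the mount's.
- stone: The turquoise chunk, blue-green with brown veins, 60 g or so, 28 (x) x 36 (y) mm with flat sawn sides up to 20 mm and a rough crown to 23 mm high. Origin at the centre of its flat underside, z up. Its yaw on the pad is free.
- hook_a (a joint): Outward bend in rad of the +y snap hook, 14 mm wide in x: 0 at rest, about 0.06 while the keeper forces past, 0 again after the click (also 0 before contact). Above the true seats: head's underside 6.5 mm, nose (|y| = 39.5 mm) up to 12.5 mm, then a ramp out to |y| = 43.5 mm at the top, 22 mm.
- hook_b (a joint): The same for the -y hook. The keeper meets the ramps with its underside about 18 mm above the true seats; spreading both takes roughly 5 to 12 N in all, sliding on past the noses less; they spring back over it (click) when its underside is 1.5 mm above the seats.
- loupe: Bystander: black aluminium loupe standing on end, 38 mm across, 24 mm high; origin under its centre.
- dop: Bystander: wooden dop stick lying along its x, 128 mm long, 9 mm thick; origin under its middle.
- agate: Bystander: round brownish agate nodule, 36 mm across, 20 mm high; origin under its centre.
- jar: Bystander: pale glass jar with a white lid, 44 mm across, 55 mm high; origin under its centre.
- vial: Bystander: small amber vial with a white cap, 24 mm across, 45 mm high; origin under its centre.
- brush: Bystander: brush lying along its x, 150 mm long; origin under it.
Things that resemble listed ones, but are neither listed nor needed, are in the scene too. Of the things shaped like the stone, the turquoise one is meant.

How it is judged:
By the outcome, as a careful person would: the job done as asked, in the order asked, and still so for the second after the job is handed in, with the robot touching nothing.
It also fails if it takes over 67 s, if anything falls off the work surface, if the arm or the gripper's body presses on something with over 40 N, if the wrist force passes 120 N, or if a joint passes its speed limit or range.

### The arm

A 6-joint arm with a two-finger parallel gripper is mounted at the origin on the work surface. World frame = base frame: x ahead of the robot, y to its left, z up, the work surface at z = 0. Lengths are in mm, angles in rad, forces in N, time in s.
With the tool pointing down it reaches from about 250 to 775 mm from the base axis. Payload 8.9 kg.
Tool frame: the origin (TCP) lies midway between the tips of the shut fingers; the grasp point (between the pads) lies behind it (robot.tcp_to_grasp is the z of the grasp point in the tool frame, in mm); z points along the fingers, y is the line along which they close (so a half turn about z gives the same grasp; the last joint's range is limited). The gripper opens to 85 mm and grips with 20 to 120 N. Pads are 22 mm wide; open, the fingers measure 114 mm over their backs; the gripper's body (76 mm by 85 mm) begins 54 mm behind the grasp point. The pads swing forward as they close: fully open they stand 13 mm farther back than shut.
Start: joints at [1.166, 0.291, -0.153, 1.127, 0, 1.431], TCP at [137.902, 506.564, 231.305] pointing down, gripper open.
Joint ranges: [-2.52, 2.52], [-0.91, 1.74], [-1.3, 1.37], [-1.96, 2.02], [-1.52, 1.47], [-3.14, 3.14]. Speed limits (rad/s): [2.22, 2.22, 2.79, 3.14, 3.14, 3.14].

### API

Orientations are given as a rotation vector (axis times angle).
In Python, from cell import robot gives the robot as it stands. The module is installed in compiled form; this text tells all that it offers.
- The arm moves only by the tool apply_moves, never from a script. Its argument "moves" is a list of rows, each an object with "dp": the shift along the tool's x, y, z normalised to -1 to 1, where 1 is 800 mm, a list of three; "twist": the turn about the tool's z normalised to -1 to 1, where 1 is 60 degrees; "gripper": the opening, from 0 (shut) to 1 (fully open). In form: [{"dp": [dx, dy, dz], "twist": twist, "gripper": gripper}, ...]. A call has exactly 8 rows; each row is the pose to reach, as a shift and turn from the pose commanded when the call began, along the tool's axes at that moment; what a row does not reach only later rows make up. A row lasts 1/10 s, in which the tool goes at most 50 mm and 8.59 degrees, less where a joint would pass 70% of its speed; a pose out of reach is approached as far as the arm can. A call with a number of a shift or a turn outside -1 to 1 is refused whole. A call with a gripper value outside its range is refused whole. The fingers move at their own pace and stop on an object; the grip force is fixed at half the most. Time passes only in rows, so rows that repeat a pose let the fingers close, or fill a call up. It gives the time, the measured TCP pose, the force, the opening and the grip force at its end, in the units of the state.
- robot.sense(): the state, without advancing time (a new reading comes with each control period).
- robot.read_camera(name): name is "scene" or "top" or "wrist"; returns a dict with "pixels" (384x512x3 uint8, red, green, blue), "fx", "fy", "cx", "cy" (pixels), "R" (3x3) and "t" (3): a world point X has camera coordinates R X + t. Camera axes: x right, y down, z forward; pixel columns grow to the right and rows downward; lengths in mm; the calibration is good to about 2 mm. A picture is of the moment at which its call begins. There is no depth.
- robot.hand_in(): hands the job in; it is judged then, once.
The state is a dict: "time": time; "joint_positions": joint angles; "joint_vel": joint speeds; "joint_efforts": joint torques, N m; "tcp_pos": TCP position; "tcp_rot": TCP orientation; "force": force on the tool from outside, world axes, zero at the start; "wrist_torque": the same for the moment, N m; "grip_width": finger opening in mm; "finger_force": force on a finger pad.
Only numpy, scipy, OpenCV 4.12 (cv2) and the standard library are available. Lean on these libraries where they do the work, as an engineer would, in place of code of your own. Each camera call takes 0.05 s, during which the arm holds its last target. There are 200 camera calls.

## Working session

There is one attempt and no reset: what is moved stays moved. The work goes in short steps, Python scripts to look and compute and a tool call to move; the robot and the scene stay as the last step left them, time stands still between calls to the robot, and variables do not carry over. Pictures are saved under pics/ and viewed, at most 10 in all, crops included, and the job is handed in when it is done.

Besides the shell and the picture viewer there is one more tool, called after "Request:" as name([rows], argument=value, ...), one row to a line, values as JSON. apply_moves: Moves the arm, as the interface text tells. Scaled input: -1 to 1 covers 800 mm each way for a shift and 60 degrees each way for a turn. Its arguments: {"type":"object","properties":{"moves":{"type":"array","items":{"type":"object","properties":{"dp":{"type":"array","items":{"type":"number"}},"twist":{"type":"number"},"gripper":{"type":"number"}}}}},"required":["moves"]}

```bash
mkdir -p pics; ls
cat > h.py <<'E'
import numpy as np, cv2
from cell import robot
def save(cam,fn):
    c=robot.read_camera(cam); cv2.imwrite('pics/'+fn+'.png',c['pixels'][:,:,::-1]); np.savez('pics/'+fn+'.npz',**{k:np.array(v) for k,v in c.items()}); return c
def load(fn): return np.load('pics/'+fn+'.npz')
def unproj(c,u,v,z):
    R,t=np.array(c['R']),np.array(c['t']); d=R.T@np.array([(u-c['cx'])/c['fx'],(v-c['cy'])/c['fy'],1]); o=-R.T@t
    return o+d*(z-o[2])/d[2]
def proj(c,X):
    p=np.array(c['R'])@np.array(X,float)+np.array(c['t']); return float(c['fx']*p[0]/p[2]+c['cx']),float(c['fy']*p[1]/p[2]+c['cy'])
E
python3 - <<'E'
from h import *
np.set_printoptions(precision=3,suppress=True)
for n in ['top','scene']:
    c=save(n,n+'0'); print(n,c['fx'],-np.array(c['R']).T@c['t'])
im=cv2.imread('pics/top0.png'); cv2.imwrite('pics/top0x.png',cv2.resize(im,(800,600),interpolation=cv2.INTER_CUBIC))
print(robot.sense()); print(robot.tcp_to_grasp)
E
```

```text
pics
top 481.56873291415843 [ 246.404    5.004 1399.86 ]
scene 371.97302976570955 [1146.271  307.629  605.001]
{'time': 0.1, 'joint_positions': array([ 1.166,  0.291, -0.154,  1.127,  0.   ,  1.432]), 'joint_vel': array([ 0.001, -0.003,  0.003,  0.   ,  0.001,  0.   ]), 'joint_efforts': array([  0.001, -53.798,  33.192,   0.009,  -0.   ,  -0.   ]), 'tcp_pos': array([137.754, 506.22 , 230.825]), 'tcp_rot': array([-0.416, -3.114,  0.002]), 'force': array([-0.771, -0.207, -0.836]), 'wrist_torque': array([-0.016, -0.007,  0.023]), 'finger_force': 0.0, 'grip_width': 85.17516838509755}
-18.700000000000003
```

View pics/top0x.png

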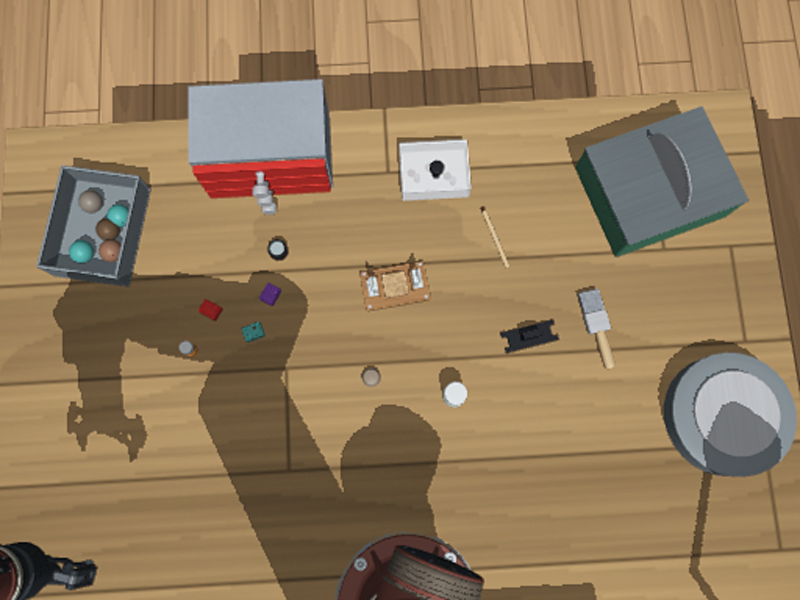

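View pics/scene0.png

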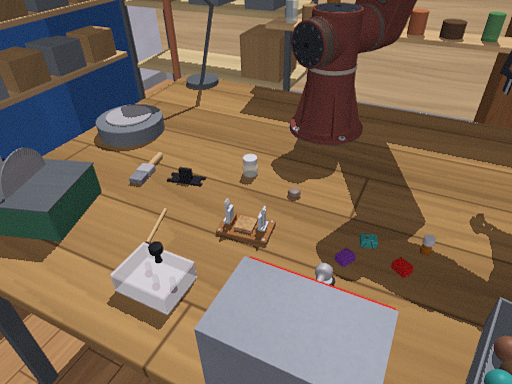

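The top view (800 px) shows the turquoise stone at (253,331), the mount at (395,285) and the keeper at (530,336). The red and purple chunks are near the stone. I'll compute rough positions, then look closer with the wrist camera.

Run:
```python
from h import *
np.set_printoptions(precision=3,suppress=True)
c=load('top0')
for n,u,v,z in [('stone',253,331,20),('purple',270,294,20),('red',210,310,20),('mount',395,285,15),('keeper',530,336,5),('jar',455,393,55),('agate',371,377,15),('dop',495,237,5),('vial',187,348,45),('loupe',278,248,24),('brush',596,325,10)]:
    print(n,unproj(c,u*.64,v*.64,z))
w=save('wrist','w0'); R=np.array(w['R']);print('wcam',-R.T@w['t'],w['fx'],R)
from scipy.spatial.transform import Rotation as Ro
print(Ro.from_rotvec(robot.sense()['tcp_rot']).as_matrix())
```

```text
stone [504.51  257.961  20.   ]
purple [573.303 224.673  20.   ]
red [549.141 337.591  20.   ]
mount [578.131 -11.078  15.   ]
keeper [ 467.405 -258.622    5.   ]
jar [ 364.676 -105.949   55.   ]
agate [406.586  43.217  15.   ]
dop [ 664.363 -209.499    5.   ]
vial [475.437 373.89   45.   ]
loupe [661.092 206.718  24.   ]
brush [ 480.23  -383.302   10.   ]
wcam [ 61.865 526.619 372.613] 332.9004585155683 [[ 0.264  0.965  0.001]
 [ 0.918 -0.251  0.307]
 [ 0.296 -0.08  -0.952]]
[[-0.965  0.263 -0.   ]
 [ 0.263  0.965 -0.001]
 [ 0.    -0.001 -1.   ]]
```

Request:
apply_moves([
  {"dp": [-0.06, -0.02, 0], "twist": 0, "gripper": 1},
  {"dp": [-0.12, -0.04, 0], "twist": 0, "gripper": 1},
  {"dp": [-0.18, -0.06, 0], "twist": 0, "gripper": 1},
  {"dp": [-0.24, -0.08, 0], "twist": 0, "gripper": 1},
  {"dp": [-0.3, -0.1, 0], "twist": 0, "gripper": 1},
  {"dp": [-0.36, -0.12, 0], "twist": 0, "gripper": 1},
  {"dp": [-0.42, -0.14, 0], "twist": 0, "gripper": 1},
  {"dp": [-0.48, -0.16, 0], "twist": 0, "gripper": 1},
])

```text
time: 0.95
tcp_pos: [472.3, 283.3, 231.2]
tcp_rot: [-0.417, -3.114, -0.0]
force: [0.6, 1.4, -0.3]
grip_width: 85.3
finger_force: 0.0
```

Run:
```python
from h import *
np.set_printoptions(precision=3,suppress=True)
s=robot.sense(); print(s['time'],s['tcp_pos'],s['tcp_rot'],s['joint_positions'],s['force'])
save('wrist','w1')
im=cv2.imread('pics/w1.png'); cv2.imwrite('pics/w1x.png',cv2.resize(im,(800,600),interpolation=cv2.INTER_CUBIC))
```

```text
0.95 [472.26  283.268 231.188] [-0.417 -3.114 -0.   ] [ 0.407  0.34  -0.084  1.147  0.     0.673] [ 0.586  1.387 -0.274]
```

View pics/w1x.png

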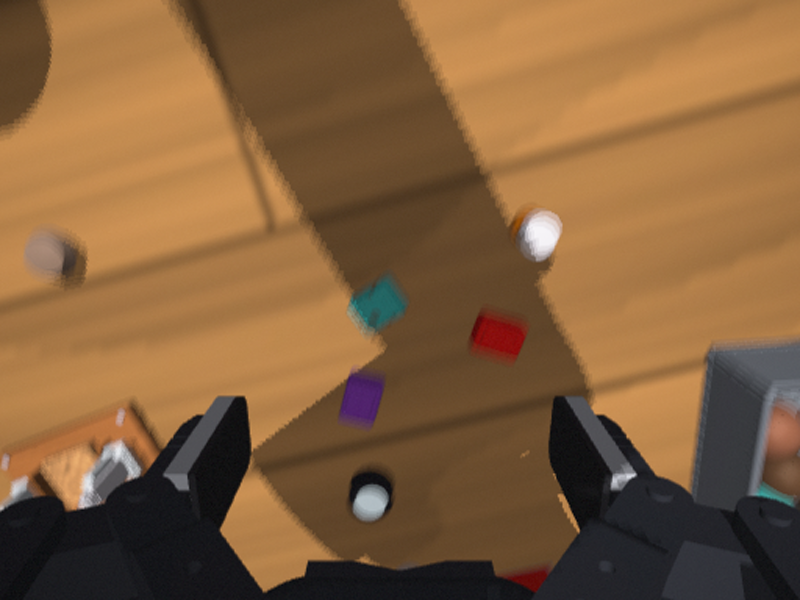

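The wrist view is slightly blurred by motion. It shows turquoise at (377,303), purple at (362,399) and red at (498,335). I'll take a still frame and segment it.

```bash
cat >> h.py <<'E'
def rect(c,mask,z):
    n,l,st,ce=cv2.connectedComponentsWithStats(mask.astype(np.uint8))
    out=[]
    for i in range(1,n):
        if st[i,4]<60: continue
        cs,_=cv2.findContours((l==i).astype(np.uint8),cv2.RETR_EXTERNAL,cv2.CHAIN_APPROX_NONE)
        P=np.array([unproj(c,u,v,z)[:2] for u,v in cs[0][:,0]],np.float32)
        out.append((ce[i].round(),st[i,4],cv2.minAreaRect(P)))
    return out
E
python3 - <<'E'
from h import *
np.set_printoptions(precision=3,suppress=True)
c=save('wrist','w2'); s=robot.sense(); print(s['tcp_pos'])
hsv=cv2.cvtColor(c['pixels'],cv2.COLOR_RGB2HSV); h,S,V=hsv[...,0],hsv[...,1],hsv[...,2]
m=(h>75)&(h<105)&(S>90)&(V>30)
m=cv2.morphologyEx(m.astype(np.uint8),cv2.MORPH_CLOSE,np.ones((5,5)))
for r in rect(c,m,20): print(r)
x=cv2.resize(c['pixels'][140:320,160:370,::-1],None,fx=3,fy=3,interpolation=cv2.INTER_CUBIC)
y=cv2.resize(m[140:320,160:370]*255,None,fx=.8,fy=.8)
cv2.imwrite('pics/w2x.png',x)
E
```

```text
[475.298 281.4   230.711]
(array([245., 184.]), np.int32(816), ((501.22369384765625, 261.1349182128906), (29.202381134033203, 36.67657470703125), 18.227479934692383))
(array([500., 314.]), np.int32(354), ((753.419921875, 525.2484130859375), (45.1427116394043, 22.008739471435547), 48.043556213378906))
```

View pics/w2x.png

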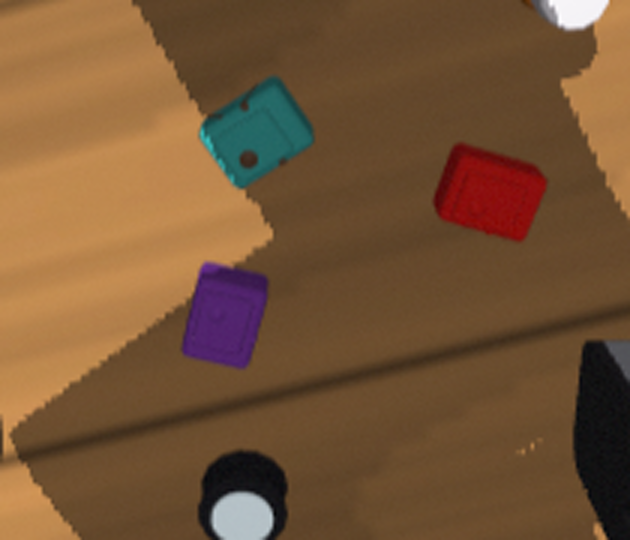

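The stone is clear: about 29x36 mm, centre ≈(501,261), short axis at 18°. I'll turn to align with it, descend and look again.

Request:
apply_moves([
  {"dp": [-0.02, -0.01, 0.02], "twist": 0.14, "gripper": 1},
  {"dp": [-0.03, -0.017, 0.05], "twist": 0.28, "gripper": 1},
  {"dp": [-0.039, -0.017, 0.08], "twist": 0.42, "gripper": 1},
  {"dp": [-0.039, -0.017, 0.11], "twist": 0.56, "gripper": 1},
  {"dp": [-0.039, -0.017, 0.125], "twist": 0.7, "gripper": 1},
  {"dp": [-0.039, -0.017, 0.125], "twist": 0.84, "gripper": 1},
  {"dp": [-0.039, -0.017, 0.125], "twist": 0.943, "gripper": 1},
  {"dp": [-0.039, -0.017, 0.125], "twist": 0.943, "gripper": 1},
])

```text
time: 1.85
tcp_pos: [496.8, 263.7, 131.0]
tcp_rot: [-1.844, -2.543, 0.001]
force: [0.3, -0.0, 0.4]
grip_width: 85.5
finger_force: 0.0
```

Run:
```python
from h import *
from scipy.spatial.transform import Rotation as Ro
np.set_printoptions(precision=3,suppress=True)
robot.read_camera('wrist');robot.read_camera('wrist');c=save('wrist','w3'); s=robot.sense(); print(s['time'],s['tcp_pos'],s['joint_positions']);print(Ro.from_rotvec(s['tcp_rot']).as_matrix())
hsv=cv2.cvtColor(c['pixels'],cv2.COLOR_RGB2HSV); h,S,V=hsv[...,0],hsv[...,1],hsv[...,2]
m=(h>75)&(h<105)&(S>90)&(V>30)
m=cv2.morphologyEx(m.astype(np.uint8),cv2.MORPH_CLOSE,np.ones((5,5)))
for z in (0,20):
  for r in rect(c,m,z): print(z,r)
cv2.imwrite('pics/w3x.png',c['pixels'][:,:,::-1])
```

```text
2.0 [497.141 263.665 131.309] [ 0.358  0.435 -0.215  0.921  0.     1.608]
[[-0.315  0.949 -0.   ]
 [ 0.949  0.315 -0.   ]
 [ 0.    -0.    -1.   ]]
0 (array([262., 191.]), np.int32(1459), ((505.87451171875, 256.6739807128906), (28.65216064453125, 40.76490020751953), 17.84891128540039))
20 (array([262., 191.]), np.int32(1459), ((503.4081115722656, 262.6256103515625), (26.55342674255371, 37.778968811035156), 17.848907470703125))
```

View pics/w3x.png

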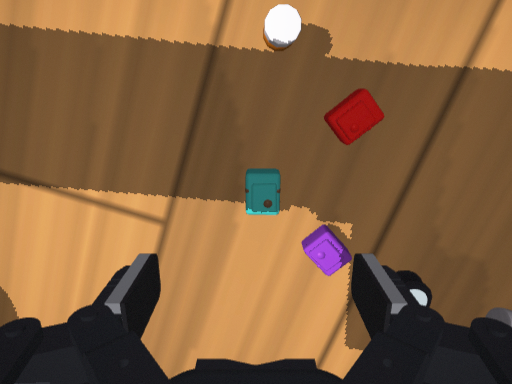

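Request:
apply_moves([
  {"dp": [-0.004, 0.004, 0.03], "twist": 0, "gripper": 1},
  {"dp": [-0.007, 0.007, 0.06], "twist": 0, "gripper": 1},
  {"dp": [-0.007, 0.007, 0.09], "twist": 0, "gripper": 1},
  {"dp": [-0.007, 0.007, 0.12], "twist": 0, "gripper": 1},
  {"dp": [-0.007, 0.007, 0.14], "twist": 0, "gripper": 1},
  {"dp": [-0.007, 0.007, 0.155], "twist": 0, "gripper": 1},
  {"dp": [-0.007, 0.007, 0.159], "twist": 0, "gripper": 1},
  {"dp": [-0.007, 0.007, 0.159], "twist": 0, "gripper": 1},
])

```text
time: 2.8
tcp_pos: [504.4, 260.0, 4.1]
tcp_rot: [-1.841, -2.545, 0.0]
force: [0.2, 0.8, 0.7]
grip_width: 85.5
finger_force: 0.0
```

Request:
apply_moves([
  {"dp": [0, 0, 0], "twist": 0, "gripper": 0.6},
  {"dp": [0, 0, 0], "twist": 0, "gripper": 0.4},
  {"dp": [0, 0, 0], "twist": 0, "gripper": 0.2},
  {"dp": [0, 0, 0], "twist": 0, "gripper": 0.1},
  {"dp": [0, 0, 0], "twist": 0, "gripper": 0.1},
  {"dp": [0, 0, 0], "twist": 0, "gripper": 0.1},
  {"dp": [0, 0, 0], "twist": 0, "gripper": 0.1},
  {"dp": [0, 0, 0], "twist": 0, "gripper": 0.1},
])

```text
time: 3.6
tcp_pos: [504.9, 260.1, 4.8]
tcp_rot: [1.842, 2.544, 0.002]
force: [-1.6, -0.5, 5.2]
grip_width: 26.7
finger_force: 59.7
```

Request:
apply_moves([
  {"dp": [0, 0, -0.02], "twist": 0, "gripper": 0.1},
  {"dp": [0, 0, -0.06], "twist": 0, "gripper": 0.1},
  {"dp": [0, 0, -0.12], "twist": 0, "gripper": 0.1},
  {"dp": [-0.03, 0, -0.16], "twist": 0, "gripper": 0.1},
  {"dp": [-0.07, 0, -0.2], "twist": 0, "gripper": 0.1},
  {"dp": [-0.11, 0, -0.24], "twist": 0, "gripper": 0.1},
  {"dp": [-0.16, -0.01, -0.24], "twist": 0, "gripper": 0.1},
  {"dp": [-0.21, -0.01, -0.24], "twist": 0, "gripper": 0.1},
])

```text
time: 4.4
tcp_pos: [549.5, 96.6, 197.5]
tcp_rot: [1.84, 2.544, 0.002]
force: [-0.0, -0.9, -0.4]
grip_width: 26.8
finger_force: 59.2
```

Request:
apply_moves([
  {"dp": [-0.05, 0, 0], "twist": 0, "gripper": 0.1},
  {"dp": [-0.1, 0, 0], "twist": 0, "gripper": 0.1},
  {"dp": [-0.15, -0.01, 0], "twist": 0, "gripper": 0.1},
  {"dp": [-0.19, -0.01, 0], "twist": 0, "gripper": 0.1},
  {"dp": [-0.215, -0.01, 0], "twist": 0, "gripper": 0.1},
  {"dp": [-0.215, -0.01, 0], "twist": 0, "gripper": 0.1},
  {"dp": [-0.215, -0.01, 0], "twist": 0, "gripper": 0.1},
  {"dp": [-0.215, -0.01, 0], "twist": 0, "gripper": 0.1},
])

```text
time: 5.2
tcp_pos: [595.0, -66.8, 196.1]
tcp_rot: [-1.84, -2.545, -0.0]
force: [0.0, -0.3, -0.4]
grip_width: 26.5
finger_force: 59.2
```

Run:
```python
from h import *
from scipy.spatial.transform import Rotation as Ro
np.set_printoptions(precision=3,suppress=True)
c=save('wrist','w4'); s=robot.sense(); print(s['time'],s['tcp_pos'],s['joint_positions'],s['grip_width'],s['force']);print(Ro.from_rotvec(s['tcp_rot']).as_matrix())
print(proj(c,(578,-11,22)))
cv2.imwrite('pics/w4x.png',cv2.resize(c['pixels'][:,:,::-1],(800,600),interpolation=cv2.INTER_CUBIC))
```

```text
5.25 [595.117 -66.774 196.16 ] [-0.234  0.451 -0.007  1.112  0.     1.018] 26.717790043960033 [-0.544  1.335 -0.601]
[[-0.314  0.95  -0.   ]
 [ 0.95   0.314  0.   ]
 [ 0.    -0.    -1.   ]]
(256.79632969967986, 107.78670127720274)
```

View pics/w4x.png

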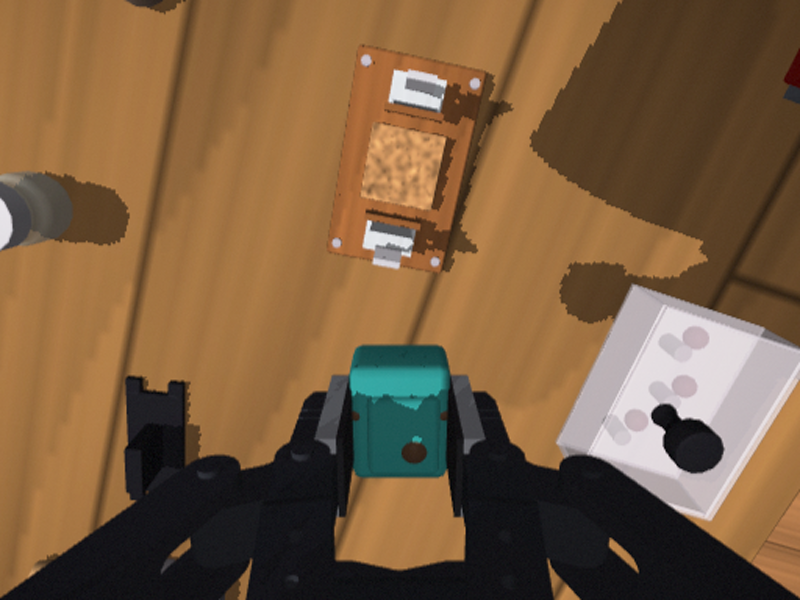

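The wrist view shows the mount base with corners (361,45), (487,70), (446,272), (328,251), and the cork corners (374,122), (447,136), (432,210), (361,197). The stone is held level, spanning rows 346 to 477.

Run:
```python
from h import *
np.set_printoptions(precision=2,suppress=True)
c=load('w4'); f=lambda p:((p[0]+.5)*.64-.5,(p[1]+.5)*.64-.5)
for nm,z,C in [('base',12,[(361,45),(487,70),(446,272),(328,251)]),('pad',22,[(374,122),(447,136),(432,210),(361,197)])]:
    P=np.array([unproj(c,*f(p),z)[:2] for p in C]); print(nm,P.mean(0),[np.linalg.norm(P[i]-P[(i+1)%4]) for i in range(4)])
    for a,b in ((0,1),(3,2)): d=P[b]-P[a]; print('x ang',np.degrees(np.arctan2(d[1],d[0])))
    for a,b in ((3,0),(2,1)): d=P[b]-P[a]; print('y ang-90',np.degrees(np.arctan2(d[1],d[0]))-90)
t=np.array([-.314,.95]);u=np.array([.95,.314]);T=np.array([595.1,-66.8])
for nm,p,z in [('botedge',(400,346),191.6),('topEdge far',(400,477),211.6),('topEdge far rim',(400,477),209),('L',(352,420),205),('R',(448,420),205),('L0',(352,420),211),('R0',(448,420),211)]:
    X=unproj(c,*f(p),z)[:2]-T; print(nm,'toolx',X@t,'tooly',X@u)
```

```text
base [579.55  -9.14] [np.float64(73.49799755913163), np.float64(121.89224300439669), np.float64(76.99570468810076), np.float64(121.7365219663406)]
x ang 7.964978370354792
x ang 7.840517586036771
y ang-90 6.953112405730863
y ang-90 8.598491869815092
pad [578.81  -9.75] [np.float64(42.86527090831844), np.float64(43.37011217705816), np.float64(43.426794965116414), np.float64(43.38988509783068)]
x ang 7.895025474118558
x ang 7.914415392686738
y ang-90 7.0062835941762245
y ang-90 7.747733887167129
botedge toolx 16.6525103448931 tooly 0.027584141297620917
topEdge far toolx -15.465357190126584 tooly -0.04254969953830714
topEdge far rim toolx -17.394139397734953 tooly -0.039962745727686495
L toolx -0.8634197031434749 tooly -13.928614974396481
R toolx -0.9143566211042484 tooly 13.900307180228012
L0 toolx 2.7074423453828564 tooly -13.307449633464426
R0 toolx 2.6588047998965965 tooly 13.265231269041244
```

Request:
apply_moves([
  {"dp": [0.03, 0.002, 0.0], "twist": 0.1, "gripper": 0.1},
  {"dp": [0.06, 0.0035, 0.0], "twist": 0.177, "gripper": 0.1},
  {"dp": [0.0745, 0.0035, 0.02], "twist": 0.177, "gripper": 0.1},
  {"dp": [0.0745, 0.0035, 0.06], "twist": 0.177, "gripper": 0.1},
  {"dp": [0.0745, 0.0035, 0.11], "twist": 0.177, "gripper": 0.1},
  {"dp": [0.0745, 0.0035, 0.15], "twist": 0.177, "gripper": 0.1},
  {"dp": [0.0745, 0.0035, 0.185], "twist": 0.177, "gripper": 0.1},
  {"dp": [0.0745, 0.0035, 0.195], "twist": 0.177, "gripper": 0.1},
])

```text
time: 6.05
tcp_pos: [577.1, -9.2, 37.5]
tcp_rot: [-2.066, -2.362, 0.004]
force: [-0.1, -0.4, -0.8]
grip_width: 26.7
finger_force: 59.2
```

Run:
```python
from h import *
from scipy.spatial.transform import Rotation as Ro
np.set_printoptions(precision=3,suppress=True)
c=save('wrist','w5'); s=robot.sense(); print(s['time'],s['tcp_pos'],s['joint_positions'],s['grip_width'],s['force']);print(Ro.from_rotvec(s['tcp_rot']).as_matrix())
cv2.imwrite('pics/w5x.png',c['pixels'][:,:,::-1])
```

```text
6.1 [577.513  -9.434  37.866] [-0.143  0.565 -0.275  0.734  0.     1.294] 26.408610912477563 [-1.181  0.174 -1.769]
[[-0.133  0.991 -0.004]
 [ 0.991  0.133  0.001]
 [ 0.001 -0.004 -1.   ]]
```

View pics/w5x.png

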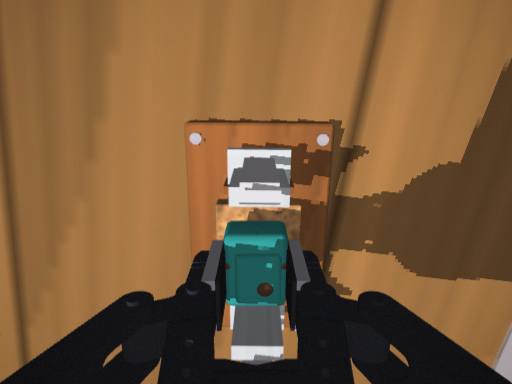

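The view shows the mount axis at column ~260 and the stone at ~256, so it needs about +1.5 mm in tool y. I'll lower it gently.

Request:
apply_moves([
  {"dp": [0, 0.001, 0.002], "twist": 0, "gripper": 0.1},
  {"dp": [0, 0.002, 0.005], "twist": 0, "gripper": 0.1},
  {"dp": [0, 0.002, 0.008], "twist": 0, "gripper": 0.1},
  {"dp": [0, 0.002, 0.01], "twist": 0, "gripper": 0.1},
  {"dp": [0, 0.002, 0.011], "twist": 0, "gripper": 0.1},
  {"dp": [0, 0.002, 0.012], "twist": 0, "gripper": 0.1},
  {"dp": [0, 0.002, 0.012], "twist": 0, "gripper": 0.1},
  {"dp": [0, 0.002, 0.012], "twist": 0, "gripper": 0.1},
])

```text
time: 6.9
tcp_pos: [581.0, -10.4, 30.5]
tcp_rot: [-2.07, -2.363, -0.0]
force: [-0.4, 0.5, -0.3]
grip_width: 26.8
finger_force: 59.2
```

Request:
apply_moves([
  {"dp": [0.001, -0.002, 0.001], "twist": 0, "gripper": 0.1},
  {"dp": [0.001, -0.002, 0.002], "twist": 0, "gripper": 0.1},
  {"dp": [0.001, -0.002, 0.003], "twist": 0, "gripper": 0.1},
  {"dp": [0.001, -0.002, 0.004], "twist": 0, "gripper": 0.1},
  {"dp": [0.001, -0.002, 0.0045], "twist": 0, "gripper": 0.1},
  {"dp": [0.001, -0.002, 0.0045], "twist": 0, "gripper": 0.1},
  {"dp": [0.001, -0.002, 0.0045], "twist": 0, "gripper": 0.1},
  {"dp": [0.001, -0.002, 0.0045], "twist": 0, "gripper": 0.1},
])

```text
time: 7.7
tcp_pos: [579.3, -9.8, 26.9]
tcp_rot: [-2.07, -2.363, 0.0]
force: [0.3, 0.4, 0.6]
grip_width: 26.3
finger_force: 59.2
```

Run:
```python
from h import *
np.set_printoptions(precision=3,suppress=True)
for i in range(2): c=save('wrist','w6');s=robot.sense(); print(s['time'],s['tcp_pos'],s['force'])
def cols(row): 
    g=c['pixels'][row].astype(int); return g
hsv=cv2.cvtColor(c['pixels'],cv2.COLOR_RGB2HSV); h,S,V=hsv[...,0],hsv[...,1],hsv[...,2]
m=((h>75)&(h<105)&(S>90)&(V>30)); 
for r in (240,260,280,300): 
    x=np.where(m[r])[0]; print(r,x.min() if len(x) else 0,x.max() if len(x) else 0)
print(c['cx'])
cv2.imwrite('pics/w6x.png',c['pixels'][:,:,::-1])
```

```text
7.75 [579.344  -9.806  26.932] [ 0.032 -0.796 -0.514]
7.8 [579.329  -9.787  26.912] [ 0.43   0.466 -0.076]
240 223 287
260 225 286
280 226 285
300 226 285
255.43431727032524
```

View pics/w6x.png

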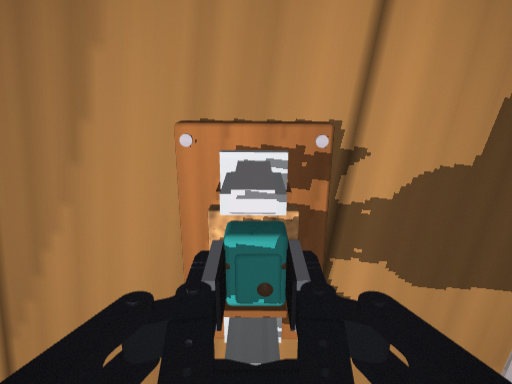

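The stone is centred: base columns 178–333 and stone 225–286. There's no contact yet, so I'll lower a little further and feel for it.

Request:
apply_moves([
  {"dp": [0, 0, 0.0003], "twist": 0, "gripper": 0.1},
  {"dp": [0, 0, 0.0006], "twist": 0, "gripper": 0.1},
  {"dp": [0, 0, 0.0009], "twist": 0, "gripper": 0.1},
  {"dp": [0, 0, 0.001], "twist": 0, "gripper": 0.1},
  {"dp": [0, 0, 0.001], "twist": 0, "gripper": 0.1},
  {"dp": [0, 0, 0.001], "twist": 0, "gripper": 0.1},
  {"dp": [0, 0, 0.001], "twist": 0, "gripper": 0.1},
  {"dp": [0, 0, 0.001], "twist": 0, "gripper": 0.1},
])

```text
time: 8.6
tcp_pos: [579.4, -9.8, 26.8]
tcp_rot: [2.07, 2.363, 0.0]
force: [-2.9, 0.5, 7.9]
grip_width: 26.8
finger_force: 60.3
```

Contact at 8 N. Release and retreat.

Request:
apply_moves([
  {"dp": [0, 0, 0], "twist": 0, "gripper": 0.4},
  {"dp": [0, 0, 0], "twist": 0, "gripper": 0.5},
  {"dp": [0, 0, 0], "twist": 0, "gripper": 0.6},
  {"dp": [0, 0, -0.01], "twist": 0, "gripper": 0.6},
  {"dp": [0, 0, -0.03], "twist": 0, "gripper": 0.6},
  {"dp": [0, 0, -0.07], "twist": 0, "gripper": 0.6},
  {"dp": [0, 0, -0.12], "twist": 0, "gripper": 0.6},
  {"dp": [0, 0, -0.17], "twist": 0, "gripper": 0.6},
])

```text
time: 9.4
tcp_pos: [578.9, -9.7, 163.9]
tcp_rot: [-2.07, -2.363, 0.0]
force: [0.9, -0.7, 0.5]
grip_width: 51.4
finger_force: 0.0
```

Run:
```python
from h import *
c=save('wrist','w7')
hsv=cv2.cvtColor(c['pixels'],cv2.COLOR_RGB2HSV); h,S,V=hsv[...,0],hsv[...,1],hsv[...,2]
m=((h>75)&(h<105)&(S>90)&(V>30)).astype(np.uint8); m=cv2.morphologyEx(m,cv2.MORPH_CLOSE,np.ones((5,5)))
for z in (22,42):
  for r in rect(c,m,z): print(z,r)
```

```text
22 (array([256., 182.]), np.int32(1349), ((579.9344482421875, -14.08355712890625), (28.8780574798584, 39.71280288696289), 7.514278411865234))
42 (array([256., 182.]), np.int32(1349), ((579.130126953125, -8.308980941772461), (26.842117309570312, 36.91303634643555), 7.514282703399658))
```

Request:
apply_moves([
  {"dp": [-0.04, -0.02, -0.02], "twist": 0, "gripper": 0.7},
  {"dp": [-0.09, -0.05, -0.02], "twist": 0, "gripper": 0.8},
  {"dp": [-0.14, -0.08, 0], "twist": 0, "gripper": 0.8},
  {"dp": [-0.19, -0.11, 0], "twist": 0, "gripper": 0.8},
  {"dp": [-0.24, -0.14, 0], "twist": 0, "gripper": 0.8},
  {"dp": [-0.28, -0.17, 0], "twist": 0, "gripper": 0.8},
  {"dp": [-0.29, -0.18, 0], "twist": 0, "gripper": 0.8},
  {"dp": [-0.29, -0.18, 0], "twist": 0, "gripper": 0.8},
])

```text
time: 10.25
tcp_pos: [466.4, -259.9, 162.4]
tcp_rot: [2.073, 2.36, -0.0]
force: [-0.0, 1.6, 0.2]
grip_width: 68.3
finger_force: 0.0
```

Run:
```python
from h import *
from scipy.spatial.transform import Rotation as Ro
np.set_printoptions(precision=3,suppress=True)
robot.read_camera('wrist');c=save('wrist','w8'); s=robot.sense(); print(s['time'],s['tcp_pos'],s['joint_positions']);print(Ro.from_rotvec(s['tcp_rot']).as_matrix())
cv2.imwrite('pics/w8x.png',cv2.resize(c['pixels'][:,:,::-1],(800,600),interpolation=cv2.INTER_CUBIC))
```

```text
10.35 [ 467.452 -258.038  162.281] [-0.642  0.356 -0.249  0.966  0.     0.797]
[[-0.132  0.991  0.   ]
 [ 0.991  0.132  0.   ]
 [ 0.     0.    -1.   ]]
```

View pics/w8x.png

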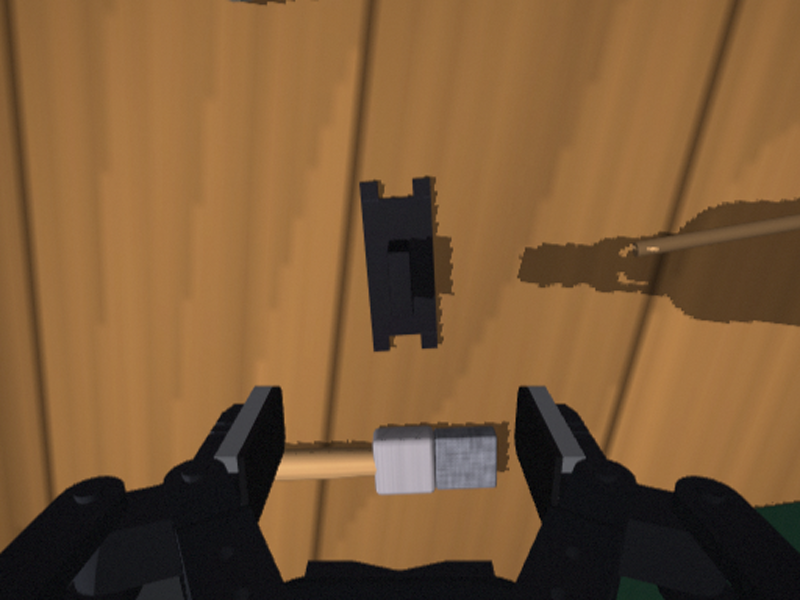

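The keeper is at (400,265), spanning (360,180) to (437,350), slightly rotated from the tool with clear space around it. The brush lies 50 mm or more off in tool −x. I'll mask by neutral dark colour to exclude the brown shadow.

Run:
```python
from h import *
np.set_printoptions(precision=2,suppress=True)
c=load('w8'); p=c['pixels'].astype(int); 
m=(p.max(2)<85)&(p[...,0]-p[...,2]<12); m[:100]=0;m[228:]=0;m[:,:210]=0;m[:,300:]=0
for r in range(112,228,8):
    x=np.where(m[r])[0]; print(r,len(x),x.min() if len(x) else 0,x.max() if len(x) else 0, p[r,265],p[r,275],p[r,282])
for z in (0,5):
  for r in rect(c,m,z): print(z,r)
```

```text
112 0 0 0 [161 115  67] [134  97  55] [155 109  61]
120 21 231 274 [33 31 36] [55 43 34] [154 111  63]
128 45 231 275 [32 31 36] [40 36 38] [158 112  65]
136 44 232 275 [35 33 37] [35 33 36] [157 113  63]
144 43 233 275 [33 33 36] [35 33 36] [158 114  65]
152 44 233 276 [26 23 27] [22 20 21] [85 59 35]
160 43 234 276 [17 18 19] [19 17 19] [84 60 35]
168 42 235 276 [13 15 17] [17 17 17] [83 61 34]
176 43 235 277 [15 12 16] [16 16 19] [82 57 34]
184 42 236 277 [16 12 18] [16 14 18] [82 57 35]
192 42 237 278 [32 30 34] [31 32 33] [145 103  58]
200 41 238 278 [30 30 36] [31 31 34] [86 60 37]
208 41 238 278 [30 29 34] [30 29 34] [84 60 35]
216 20 239 279 [151 105  60] [30 28 34] [80 56 33]
224 2 240 241 [150 106  62] [148 105  60] [149 104  62]
0 (array([256., 169.]), np.int32(4137), ((467.4478454589844, -258.1465148925781), (39.940494537353516, 104.48007202148438), 11.103099822998047))
5 (array([256., 169.]), np.int32(4137), ((467.2706298828125, -256.88177490234375), (39.283878326416016, 102.76246643066406), 11.103132247924805))
```

Request:
apply_moves([
  {"dp": [0.0005, 0, 0.03], "twist": -0.058, "gripper": 0.8},
  {"dp": [0.0005, 0, 0.07], "twist": -0.058, "gripper": 0.8},
  {"dp": [0.0005, 0, 0.11], "twist": -0.058, "gripper": 0.8},
  {"dp": [0.0005, 0, 0.14], "twist": -0.058, "gripper": 0.8},
  {"dp": [0.0005, 0, 0.165], "twist": -0.058, "gripper": 0.8},
  {"dp": [0.0005, 0, 0.183], "twist": -0.058, "gripper": 0.8},
  {"dp": [0.0005, 0, 0.1915], "twist": -0.058, "gripper": 0.8},
  {"dp": [0.0005, 0, 0.1915], "twist": -0.058, "gripper": 0.8},
])

```text
time: 11.15
tcp_pos: [467.2, -256.9, 8.3]
tcp_rot: [-1.994, -2.426, -0.0]
force: [0.5, 0.7, -0.2]
grip_width: 68.1
finger_force: 0.0
```

Request:
apply_moves([
  {"dp": [0, 0, 0], "twist": 0, "gripper": 0.6},
  {"dp": [0, 0, 0], "twist": 0, "gripper": 0.4},
  {"dp": [0, 0, 0], "twist": 0, "gripper": 0.25},
  {"dp": [0, 0, 0], "twist": 0, "gripper": 0.1},
  {"dp": [0, 0, 0], "twist": 0, "gripper": 0},
  {"dp": [0, 0, 0], "twist": 0, "gripper": 0},
  {"dp": [0, 0, 0], "twist": 0, "gripper": 0},
  {"dp": [0, 0, 0], "twist": 0, "gripper": 0},
])

```text
time: 11.95
tcp_pos: [467.5, -258.7, 9.6]
tcp_rot: [1.997, 2.424, 0.0]
force: [-0.3, 0.5, 5.8]
grip_width: 10.6
finger_force: 59.7
```

Run:
```python
from h import *
from scipy.spatial.transform import Rotation as Ro
np.set_printoptions(precision=3,suppress=True)
s=robot.sense(); print(s['time'],s['tcp_pos'],s['grip_width'],s['finger_force'],s['force']);print(Ro.from_rotvec(s['tcp_rot']).as_matrix())
```

```text
11.95 [ 467.522 -258.653    9.585] 10.629985836378271 59.669365882873535 [-0.339  0.501  5.826]
[[-0.192  0.981  0.001]
 [ 0.981  0.192 -0.001]
 [-0.001  0.001 -1.   ]]
```

Request:
apply_moves([
  {"dp": [0, 0, -0.02], "twist": 0, "gripper": 0},
  {"dp": [0, 0, -0.06], "twist": 0, "gripper": 0},
  {"dp": [0, 0, -0.11], "twist": 0, "gripper": 0},
  {"dp": [0, 0, -0.16], "twist": 0, "gripper": 0},
  {"dp": [0.03, 0.02, -0.19], "twist": 0, "gripper": 0},
  {"dp": [0.07, 0.05, -0.19], "twist": 0, "gripper": 0},
  {"dp": [0.11, 0.08, -0.19], "twist": 0, "gripper": 0},
  {"dp": [0.15, 0.11, -0.19], "twist": 0, "gripper": 0},
])

```text
time: 12.75
tcp_pos: [530.9, -122.5, 161.3]
tcp_rot: [1.998, 2.424, 0.0]
force: [0.4, -0.2, 1.0]
grip_width: 11.1
finger_force: 58.7
```

Request:
apply_moves([
  {"dp": [0.04, 0.02, 0], "twist": 0, "gripper": 0},
  {"dp": [0.08, 0.05, 0], "twist": 0.02, "gripper": 0},
  {"dp": [0.11, 0.075, 0], "twist": 0.057, "gripper": 0},
  {"dp": [0.129, 0.087, 0], "twist": 0.057, "gripper": 0},
  {"dp": [0.129, 0.087, 0], "twist": 0.057, "gripper": 0},
  {"dp": [0.129, 0.087, 0], "twist": 0.057, "gripper": 0},
  {"dp": [0.129, 0.087, 0], "twist": 0.057, "gripper": 0},
  {"dp": [0.129, 0.087, 0], "twist": 0.057, "gripper": 0},
])

```text
time: 13.55
tcp_pos: [578.7, -10.0, 161.0]
tcp_rot: [-2.07, -2.363, 0.0]
force: [-1.0, -0.1, -1.0]
grip_width: 10.9
finger_force: 58.7
```

Run:
```python
from h import *
from scipy.spatial.transform import Rotation as Ro
np.set_printoptions(precision=3,suppress=True)
c=save('wrist','w9');s=robot.sense(); print(s['time'],s['tcp_pos'],s['grip_width'],s['finger_force'],s['force'],s['wrist_torque']);M=Ro.from_rotvec(s['tcp_rot']).as_matrix();print(M)
T=s['tcp_pos']
# expected pixel positions of keeper ear corners (+tool x end) and far end
for n,q in [('ear+ top L',(52,-20)),('ear+ top R',(52,20)),('ear- L',(-52,-20)),('ear- R',(-52,20)),('notch+',(42,0))]:
  for zz in (5,0):
    X=T+M@np.array([q[0],q[1],9.6-zz]); print(n,zz,proj(c,X))
for n,q in [('mount base',(38,62,12)),('b',(-38,62,12)),('b',(38,-62,12)),('b',(-38,-62,12))]:
  a=np.radians(7.7);print(n,q,proj(c,(579.1+np.cos(a)*q[0]-np.sin(a)*q[1],-9.5+np.sin(a)*q[0]+np.cos(a)*q[1],12)))
cv2.imwrite('pics/w9x.png',cv2.resize(c['pixels'][:,:,::-1],(800,600),interpolation=cv2.INTER_CUBIC))
```

```text
13.6 [578.747  -9.953 160.986] 11.01913174011963 58.69564175605774 [ 0.901 -1.066 -0.176] [-0.013 -0.004 -0.032]
[[-0.132  0.991 -0.   ]
 [ 0.991  0.132 -0.   ]
 [-0.    -0.    -1.   ]]
ear+ top L 5 (210.56714779226076, 147.22870683479854)
ear+ top L 0 (211.96479784431338, 145.28180207135654)
ear+ top R 5 (300.9162027571454, 147.14001621068977)
ear+ top R 0 (299.4865562806249, 145.19603531618992)
ear- L 5 (218.69327526840357, 339.1592470427335)
ear- L 0 (219.63914412426325, 332.5797081992192)
ear- R 5 (293.0229402634634, 339.07384204924557)
ear- R 0 (292.0445442804586, 332.4969295096481)
notch+ 5 (255.7567208544522, 169.1613394970436)
notch+ 0 (255.7405230395088, 166.57998905856823)
mount base (38, 62, 12) (300.7082473609233, 104.46132104682687)
b (-38, 62, 12) (210.89064733117453, 104.77450346100994)
b (38, -62, 12) (295.773662687787, 237.81909747121702)
b (-38, -62, 12) (216.60310790733178, 238.07913559133408)
```

View pics/w9x.png

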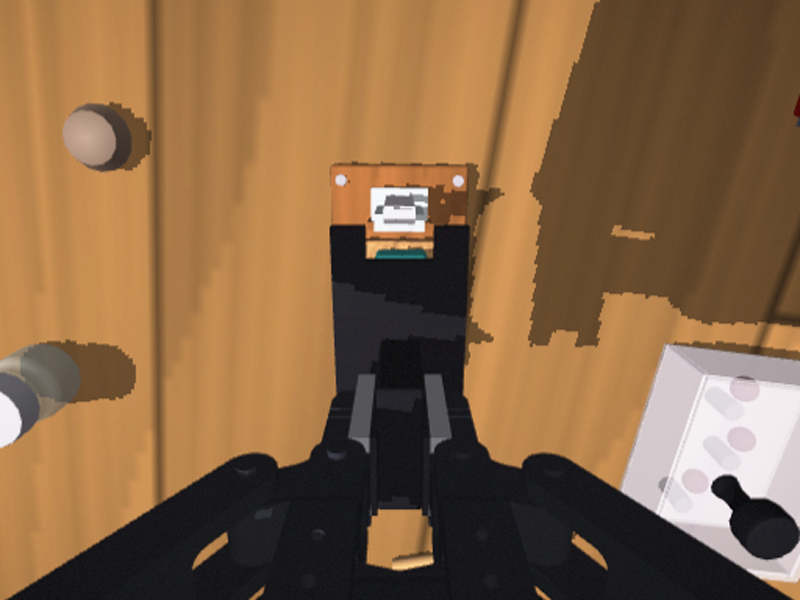

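Keeper, hook and mount are aligned within about 0.5 mm, with the keeper centred at column 399.5 and the hook at 400. Now I'll descend to just above the highest possible ramp contact.

Request:
apply_moves([
  {"dp": [0, 0, 0.01], "twist": 0, "gripper": 0},
  {"dp": [0, 0, 0.03], "twist": 0, "gripper": 0},
  {"dp": [0, 0, 0.05], "twist": 0, "gripper": 0},
  {"dp": [0, 0, 0.065], "twist": 0, "gripper": 0},
  {"dp": [0, 0, 0.077], "twist": 0, "gripper": 0},
  {"dp": [0, 0, 0.0825], "twist": 0, "gripper": 0},
  {"dp": [0, 0, 0.0825], "twist": 0, "gripper": 0},
  {"dp": [0, 0, 0.0825], "twist": 0, "gripper": 0},
])

```text
time: 14.4
tcp_pos: [579.3, -9.1, 95.3]
tcp_rot: [2.068, 2.364, 0.001]
force: [-0.4, 0.2, -0.2]
grip_width: 11.1
finger_force: 58.7
```

Request:
apply_moves([
  {"dp": [0, 0, 0.001], "twist": 0, "gripper": 0},
  {"dp": [0, 0, 0.002], "twist": 0, "gripper": 0},
  {"dp": [0, 0, 0.003], "twist": 0, "gripper": 0},
  {"dp": [0, 0, 0.004], "twist": 0, "gripper": 0},
  {"dp": [0, 0, 0.005], "twist": 0, "gripper": 0},
  {"dp": [0, 0, 0.005], "twist": 0, "gripper": 0},
  {"dp": [0, 0, 0.005], "twist": 0, "gripper": 0},
  {"dp": [0, 0, 0.005], "twist": 0, "gripper": 0},
])

```text
time: 15.2
tcp_pos: [579.0, -9.1, 90.9]
tcp_rot: [2.069, 2.364, -0.0]
force: [0.3, 0.1, -0.4]
grip_width: 11.3
finger_force: 58.7
```

Request:
apply_moves([
  {"dp": [0, 0, 0.001], "twist": 0, "gripper": 0},
  {"dp": [0, 0, 0.002], "twist": 0, "gripper": 0},
  {"dp": [0, 0, 0.003], "twist": 0, "gripper": 0},
  {"dp": [0, 0, 0.004], "twist": 0, "gripper": 0},
  {"dp": [0, 0, 0.005], "twist": 0, "gripper": 0},
  {"dp": [0, 0, 0.005], "twist": 0, "gripper": 0},
  {"dp": [0, 0, 0.005], "twist": 0, "gripper": 0},
  {"dp": [0, 0, 0.005], "twist": 0, "gripper": 0},
])

```text
time: 16.0
tcp_pos: [579.3, -9.1, 87.5]
tcp_rot: [2.068, 2.364, 0.001]
force: [-1.7, -0.4, 6.3]
grip_width: 11.1
finger_force: 59.9
```

Contact on the ramps at TCP z ≈ 88. Continue in small steps.

Request:
apply_moves([
  {"dp": [0, 0, 0.0005], "twist": 0, "gripper": 0},
  {"dp": [0, 0, 0.001], "twist": 0, "gripper": 0},
  {"dp": [0, 0, 0.0015], "twist": 0, "gripper": 0},
  {"dp": [0, 0, 0.002], "twist": 0, "gripper": 0},
  {"dp": [0, 0, 0.0025], "twist": 0, "gripper": 0},
  {"dp": [0, 0, 0.003], "twist": 0, "gripper": 0},
  {"dp": [0, 0, 0.003], "twist": 0, "gripper": 0},
  {"dp": [0, 0, 0.003], "twist": 0, "gripper": 0},
])

```text
time: 16.8
tcp_pos: [579.3, -9.3, 84.6]
tcp_rot: [2.069, 2.364, 0.0]
force: [1.3, -2.3, 3.5]
grip_width: 10.9
finger_force: 59.2
```

Request:
apply_moves([
  {"dp": [0, 0, 0.0005], "twist": 0, "gripper": 0},
  {"dp": [0, 0, 0.001], "twist": 0, "gripper": 0},
  {"dp": [0, 0, 0.0015], "twist": 0, "gripper": 0},
  {"dp": [0, 0, 0.002], "twist": 0, "gripper": 0},
  {"dp": [0, 0, 0.0025], "twist": 0, "gripper": 0},
  {"dp": [0, 0, 0.003], "twist": 0, "gripper": 0},
  {"dp": [0, 0, 0.003], "twist": 0, "gripper": 0},
  {"dp": [0, 0, 0.003], "twist": 0, "gripper": 0},
])

```text
time: 17.6
tcp_pos: [578.9, -9.1, 82.0]
tcp_rot: [-2.069, -2.364, 0.0]
force: [0.4, -3.4, 2.7]
grip_width: 10.9
finger_force: 59.3
```

Run:
```python
from h import *
np.set_printoptions(precision=3,suppress=True)
s=robot.sense(); print(s['time'],s['tcp_pos'],s['tcp_rot'],s['grip_width'],s['force'],s['wrist_torque'])
```

```text
17.6 [578.945  -9.09   82.022] [-2.069 -2.364  0.   ] 10.93234817949802 [ 0.438 -3.382  2.702] [-0.548 -0.164 -0.024]
```

The sideways force (−3.4 N in y) shows the +y hook taking more load. I'll shift about 1 mm toward −y and re-sense.

Request:
apply_moves([
  {"dp": [-0.0004, 0, 0], "twist": 0, "gripper": 0},
  {"dp": [-0.0008, 0, 0], "twist": 0, "gripper": 0},
  {"dp": [-0.0012, 0, 0], "twist": 0, "gripper": 0},
  {"dp": [-0.0012, 0, 0], "twist": 0, "gripper": 0},
  {"dp": [-0.0012, 0, 0], "twist": 0, "gripper": 0},
  {"dp": [-0.0012, 0, 0], "twist": 0, "gripper": 0},
  {"dp": [-0.0012, 0, 0], "twist": 0, "gripper": 0},
  {"dp": [-0.0012, 0, 0], "twist": 0, "gripper": 0},
])

```text
time: 18.4
tcp_pos: [579.0, -10.0, 82.0]
tcp_rot: [-2.069, -2.364, 0.0]
force: [0.4, -2.6, 1.7]
grip_width: 11.0
finger_force: 59.1
```

Run:
```python
from h import *
np.set_printoptions(precision=3,suppress=True)
s=robot.sense(); print(s['time'],s['tcp_pos'],s['grip_width'],s['force'],s['wrist_torque'])
c=save('wrist','w10'); p=c['pixels'].astype(int)
# keeper front ear edges: dark neutral columns/rows
m=(p.max(2)<85)&(p[...,0]-p[...,2]<12)
for col in (215,220,225,285,290,295):
    x=np.where(m[60:300,col])[0]; print(col,x.min()+60)
for r in (155,165,175):
    x=np.where(m[r,180:330])[0]; print(r,x.min()+180,x.max()+180)
```

```text
18.4 [579.018  -9.958  82.041] 10.996357377136494 [ 0.352 -2.623  1.749] [-0.329 -0.148 -0.006]
215 145
220 145
225 145
285 145
290 145
295 145
155 212 299
165 212 299
175 213 298
```

Request:
apply_moves([
  {"dp": [-0.0005, 0, 0], "twist": 0, "gripper": 0},
  {"dp": [-0.001, 0, 0], "twist": 0, "gripper": 0},
  {"dp": [-0.0015, 0, 0], "twist": 0, "gripper": 0},
  {"dp": [-0.0015, 0, 0], "twist": 0, "gripper": 0},
  {"dp": [-0.0015, 0, 0], "twist": 0, "gripper": 0},
  {"dp": [-0.0015, 0, 0], "twist": 0, "gripper": 0},
  {"dp": [-0.0015, 0, 0], "twist": 0, "gripper": 0},
  {"dp": [-0.0015, 0, 0], "twist": 0, "gripper": 0},
])

```text
time: 19.25
tcp_pos: [579.2, -11.1, 82.1]
tcp_rot: [-2.069, -2.364, 0.0]
force: [-0.2, 0.1, 1.7]
grip_width: 10.9
finger_force: 59.0
```

Run:
```python
from h import *
np.set_printoptions(precision=3,suppress=True)
for i in range(3):
  robot.read_camera('top'); s=robot.sense(); print(s['time'],s['tcp_pos'],s['grip_width'],s['force'],s['wrist_torque'])
```

```text
19.3 [579.207 -11.141  82.073] 11.084656162588262 [0.881 0.673 0.816] [ 0.083 -0.109 -0.045]
19.35 [579.197 -11.156  82.065] 11.258953997650588 [0.695 0.085 1.284] [ 0.111 -0.155 -0.045]
19.4 [579.19  -11.141  82.062] 11.317412973016868 [ 0.322 -0.054  0.845] [ 0.045 -0.05   0.002]
```

The lateral force is balanced. Continue down.

Request:
apply_moves([
  {"dp": [0, 0, 0.0005], "twist": 0, "gripper": 0},
  {"dp": [0, 0, 0.001], "twist": 0, "gripper": 0},
  {"dp": [0, 0, 0.0015], "twist": 0, "gripper": 0},
  {"dp": [0, 0, 0.002], "twist": 0, "gripper": 0},
  {"dp": [0, 0, 0.0025], "twist": 0, "gripper": 0},
  {"dp": [0, 0, 0.003], "twist": 0, "gripper": 0},
  {"dp": [0, 0, 0.003], "twist": 0, "gripper": 0},
  {"dp": [0, 0, 0.003], "twist": 0, "gripper": 0},
])

```text
time: 20.2
tcp_pos: [579.7, -11.2, 80.3]
tcp_rot: [2.068, 2.364, 0.001]
force: [0.3, -0.5, 5.8]
grip_width: 11.2
finger_force: 59.9
```

Request:
apply_moves([
  {"dp": [0, 0, 0.0005], "twist": 0, "gripper": 0},
  {"dp": [0, 0, 0.001], "twist": 0, "gripper": 0},
  {"dp": [0, 0, 0.0015], "twist": 0, "gripper": 0},
  {"dp": [0, 0, 0.002], "twist": 0, "gripper": 0},
  {"dp": [0, 0, 0.0025], "twist": 0, "gripper": 0},
  {"dp": [0, 0, 0.003], "twist": 0, "gripper": 0},
  {"dp": [0, 0, 0.003], "twist": 0, "gripper": 0},
  {"dp": [0, 0, 0.003], "twist": 0, "gripper": 0},
])

```text
time: 21.0
tcp_pos: [579.4, -11.2, 77.3]
tcp_rot: [2.069, 2.364, 0.0]
force: [0.8, 0.7, 3.3]
grip_width: 10.7
finger_force: 59.3
```

Request:
apply_moves([
  {"dp": [0, 0, 0.0005], "twist": 0, "gripper": 0},
  {"dp": [0, 0, 0.001], "twist": 0, "gripper": 0},
  {"dp": [0, 0, 0.0015], "twist": 0, "gripper": 0},
  {"dp": [0, 0, 0.002], "twist": 0, "gripper": 0},
  {"dp": [0, 0, 0.0025], "twist": 0, "gripper": 0},
  {"dp": [0, 0, 0.003], "twist": 0, "gripper": 0},
  {"dp": [0, 0, 0.003], "twist": 0, "gripper": 0},
  {"dp": [0, 0, 0.003], "twist": 0, "gripper": 0},
])

```text
time: 21.8
tcp_pos: [579.1, -11.2, 74.8]
tcp_rot: [-2.068, -2.364, 0.0]
force: [-0.9, 0.4, 3.2]
grip_width: 11.3
finger_force: 59.3
```

Request:
apply_moves([
  {"dp": [0, 0, 0.0005], "twist": 0, "gripper": 0},
  {"dp": [0, 0, 0.001], "twist": 0, "gripper": 0},
  {"dp": [0, 0, 0.0015], "twist": 0, "gripper": 0},
  {"dp": [0, 0, 0.0015], "twist": 0, "gripper": 0},
  {"dp": [0, 0, 0.0015], "twist": 0, "gripper": 0},
  {"dp": [0, 0, 0.0015], "twist": 0, "gripper": 0},
  {"dp": [0, 0, 0.0015], "twist": 0, "gripper": 0},
  {"dp": [0, 0, 0.0015], "twist": 0, "gripper": 0},
])

```text
time: 22.6
tcp_pos: [579.2, -11.2, 73.6]
tcp_rot: [-2.069, -2.364, 0.0]
force: [-0.3, -1.0, 3.2]
grip_width: 11.1
finger_force: 59.4
```

Request:
apply_moves([
  {"dp": [0, 0, 0.0005], "twist": 0, "gripper": 0},
  {"dp": [0, 0, 0.001], "twist": 0, "gripper": 0},
  {"dp": [0, 0, 0.0015], "twist": 0, "gripper": 0},
  {"dp": [0, 0, 0.0015], "twist": 0, "gripper": 0},
  {"dp": [0, 0, 0.0015], "twist": 0, "gripper": 0},
  {"dp": [0, 0, 0.0015], "twist": 0, "gripper": 0},
  {"dp": [0, 0, 0.0015], "twist": 0, "gripper": 0},
  {"dp": [0, 0, 0.0015], "twist": 0, "gripper": 0},
])

```text
time: 23.4
tcp_pos: [579.3, -11.2, 72.4]
tcp_rot: [-2.069, -2.364, -0.0]
force: [0.4, -0.3, 1.8]
grip_width: 11.0
finger_force: 59.3
```

Request:
apply_moves([
  {"dp": [0, 0, 0.0005], "twist": 0, "gripper": 0},
  {"dp": [0, 0, 0.001], "twist": 0, "gripper": 0},
  {"dp": [0, 0, 0.0015], "twist": 0, "gripper": 0},
  {"dp": [0, 0, 0.0015], "twist": 0, "gripper": 0},
  {"dp": [0, 0, 0.0015], "twist": 0, "gripper": 0},
  {"dp": [0, 0, 0.0015], "twist": 0, "gripper": 0},
  {"dp": [0, 0, 0.0015], "twist": 0, "gripper": 0},
  {"dp": [0, 0, 0.0015], "twist": 0, "gripper": 0},
])

```text
time: 24.2
tcp_pos: [579.3, -11.2, 71.3]
tcp_rot: [2.069, 2.364, -0.0]
force: [0.2, -0.5, 3.4]
grip_width: 10.9
finger_force: 59.4
```

Next, 1 mm steps.

Request:
apply_moves([
  {"dp": [0, 0, 0.0004], "twist": 0, "gripper": 0},
  {"dp": [0, 0, 0.0008], "twist": 0, "gripper": 0},
  {"dp": [0, 0, 0.0012], "twist": 0, "gripper": 0},
  {"dp": [0, 0, 0.0012], "twist": 0, "gripper": 0},
  {"dp": [0, 0, 0.0012], "twist": 0, "gripper": 0},
  {"dp": [0, 0, 0.0012], "twist": 0, "gripper": 0},
  {"dp": [0, 0, 0.0012], "twist": 0, "gripper": 0},
  {"dp": [0, 0, 0.0012], "twist": 0, "gripper": 0},
])

```text
time: 25.0
tcp_pos: [579.3, -11.2, 70.3]
tcp_rot: [-2.069, -2.364, 0.0]
force: [0.6, 0.8, 1.7]
grip_width: 10.9
finger_force: 59.4
```

Request:
apply_moves([
  {"dp": [0, 0, 0.0004], "twist": 0, "gripper": 0},
  {"dp": [0, 0, 0.0008], "twist": 0, "gripper": 0},
  {"dp": [0, 0, 0.0012], "twist": 0, "gripper": 0},
  {"dp": [0, 0, 0.0012], "twist": 0, "gripper": 0},
  {"dp": [0, 0, 0.0012], "twist": 0, "gripper": 0},
  {"dp": [0, 0, 0.0012], "twist": 0, "gripper": 0},
  {"dp": [0, 0, 0.0012], "twist": 0, "gripper": 0},
  {"dp": [0, 0, 0.0012], "twist": 0, "gripper": 0},
])

```text
time: 25.8
tcp_pos: [579.2, -11.2, 69.4]
tcp_rot: [-2.069, -2.364, 0.0]
force: [0.3, 0.1, 3.9]
grip_width: 11.3
finger_force: 59.4
```

Request:
apply_moves([
  {"dp": [0, 0, 0.0004], "twist": 0, "gripper": 0},
  {"dp": [0, 0, 0.0008], "twist": 0, "gripper": 0},
  {"dp": [0, 0, 0.0012], "twist": 0, "gripper": 0},
  {"dp": [0, 0, 0.0012], "twist": 0, "gripper": 0},
  {"dp": [0, 0, 0.0012], "twist": 0, "gripper": 0},
  {"dp": [0, 0, 0.0012], "twist": 0, "gripper": 0},
  {"dp": [0, 0, 0.0012], "twist": 0, "gripper": 0},
  {"dp": [0, 0, 0.0012], "twist": 0, "gripper": 0},
])

```text
time: 26.6
tcp_pos: [579.0, -11.1, 68.2]
tcp_rot: [-2.068, -2.364, 0.0]
force: [-0.3, 0.9, -4.1]
grip_width: 11.0
finger_force: 60.0
```

Run:
```python
from h import *
np.set_printoptions(precision=3,suppress=True)
for i in range(3):
  robot.read_camera('top'); s=robot.sense(); print(s['time'],s['tcp_pos'],s['force'],s['wrist_torque'])
```

```text
26.65 [578.99  -11.109  68.215] [-0.201 -0.411 -3.912] [-0.033  0.059 -0.008]
26.7 [579.014 -11.087  68.24 ] [-1.047  0.776 -3.052] [ 0.121  0.069 -0.015]
26.75 [578.994 -11.092  68.206] [-1.121  0.728 -3.616] [0.058 0.033 0.033]
```

The force flipped to −4 N with almost no moment. Both hooks have clicked and are drawing the keeper down. I'll ease onto the stop.

Request:
apply_moves([
  {"dp": [0, 0, 0.0003], "twist": 0, "gripper": 0},
  {"dp": [0, 0, 0.0006], "twist": 0, "gripper": 0},
  {"dp": [0, 0, 0.0009], "twist": 0, "gripper": 0},
  {"dp": [0, 0, 0.0009], "twist": 0, "gripper": 0},
  {"dp": [0, 0, 0.0009], "twist": 0, "gripper": 0},
  {"dp": [0, 0, 0.0009], "twist": 0, "gripper": 0},
  {"dp": [0, 0, 0.0009], "twist": 0, "gripper": 0},
  {"dp": [0, 0, 0.0009], "twist": 0, "gripper": 0},
])

```text
time: 27.55
tcp_pos: [579.3, -11.2, 67.7]
tcp_rot: [-2.069, -2.364, 0.0]
force: [0.4, 0.0, -0.9]
grip_width: 11.3
finger_force: 60.1
```

Request:
apply_moves([
  {"dp": [0, 0, 0.0003], "twist": 0, "gripper": 0},
  {"dp": [0, 0, 0.0006], "twist": 0, "gripper": 0},
  {"dp": [0, 0, 0.0009], "twist": 0, "gripper": 0},
  {"dp": [0, 0, 0.0009], "twist": 0, "gripper": 0},
  {"dp": [0, 0, 0.0009], "twist": 0, "gripper": 0},
  {"dp": [0, 0, 0.0009], "twist": 0, "gripper": 0},
  {"dp": [0, 0, 0.0009], "twist": 0, "gripper": 0},
  {"dp": [0, 0, 0.0009], "twist": 0, "gripper": 0},
])

```text
time: 28.35
tcp_pos: [579.3, -11.2, 67.0]
tcp_rot: [2.069, 2.364, 0.0]
force: [-0.7, -0.0, -0.5]
grip_width: 11.1
finger_force: 60.1
```

Run:
```python
from h import *
np.set_printoptions(precision=3,suppress=True)
for i in range(3):
  robot.read_camera('top'); s=robot.sense(); print(s['time'],s['tcp_pos'],s['force'],s['wrist_torque'])
```

```text
28.4 [579.267 -11.205  66.997] [ 0.357 -0.168 -0.094] [-0.009 -0.013 -0.012]
28.45 [579.276 -11.19   66.994] [ 0.289 -0.678 -0.942] [-0.022  0.008 -0.032]
28.5 [579.248 -11.216  66.995] [ 0.069  0.004 -0.504] [ 0.019  0.001 -0.007]
```

Request:
apply_moves([
  {"dp": [0, 0, 0.0003], "twist": 0, "gripper": 0},
  {"dp": [0, 0, 0.0006], "twist": 0, "gripper": 0},
  {"dp": [0, 0, 0.0008], "twist": 0, "gripper": 0},
  {"dp": [0, 0, 0.0008], "twist": 0, "gripper": 0},
  {"dp": [0, 0, 0.0008], "twist": 0, "gripper": 0},
  {"dp": [0, 0, 0.0008], "twist": 0, "gripper": 0},
  {"dp": [0, 0, 0.0008], "twist": 0, "gripper": 0},
  {"dp": [0, 0, 0.0008], "twist": 0, "gripper": 0},
])

```text
time: 29.3
tcp_pos: [579.3, -11.2, 66.7]
tcp_rot: [2.069, 2.364, 0.0]
force: [-1.6, 0.7, 4.9]
grip_width: 10.5
finger_force: 61.2
```

Stop felt. One more gentle nudge to seat it firmly, with a torque check.

Request:
apply_moves([
  {"dp": [0, 0, 0.0002], "twist": 0, "gripper": 0},
  {"dp": [0, 0, 0.0004], "twist": 0, "gripper": 0},
  {"dp": [0, 0, 0.0006], "twist": 0, "gripper": 0},
  {"dp": [0, 0, 0.0006], "twist": 0, "gripper": 0},
  {"dp": [0, 0, 0.0006], "twist": 0, "gripper": 0},
  {"dp": [0, 0, 0.0006], "twist": 0, "gripper": 0},
  {"dp": [0, 0, 0.0006], "twist": 0, "gripper": 0},
  {"dp": [0, 0, 0.0006], "twist": 0, "gripper": 0},
])

```text
time: 30.1
tcp_pos: [579.3, -11.2, 66.6]
tcp_rot: [2.068, 2.364, 0.0]
force: [-3.6, 0.5, 10.3]
grip_width: 11.0
finger_force: 62.0
```

Run:
```python
from h import *
np.set_printoptions(precision=3,suppress=True)
s=robot.sense(); print(s['time'],s['tcp_pos'],s['force'],s['wrist_torque'],s['grip_width'])
```

```text
30.1 [579.341 -11.203  66.611] [-3.646  0.497 10.349] [ 0.078  0.778 -0.005] 11.005449199525899
```

Hard stop at 10 N, level. I'll unload, release and go up.

Request:
apply_moves([
  {"dp": [0, 0, -0.0008], "twist": 0, "gripper": 0},
  {"dp": [0, 0, -0.0008], "twist": 0, "gripper": 0},
  {"dp": [0, 0, -0.0008], "twist": 0, "gripper": 0.2},
  {"dp": [0, 0, -0.0008], "twist": 0, "gripper": 0.35},
  {"dp": [0, 0, -0.0008], "twist": 0, "gripper": 0.45},
  {"dp": [0, 0, -0.0008], "twist": 0, "gripper": 0.45},
  {"dp": [0, 0, -0.0008], "twist": 0, "gripper": 0.45},
  {"dp": [0, 0, -0.0008], "twist": 0, "gripper": 0.45},
])

```text
time: 30.9
tcp_pos: [579.3, -11.2, 66.5]
tcp_rot: [-2.069, -2.364, -0.0]
force: [-0.3, 0.1, -0.0]
grip_width: 38.0
finger_force: 0.0
```

Request:
apply_moves([
  {"dp": [0, 0, -0.01], "twist": 0, "gripper": 0.45},
  {"dp": [0, 0, -0.025], "twist": 0, "gripper": 0.45},
  {"dp": [0, 0, -0.05], "twist": 0, "gripper": 0.45},
  {"dp": [0, 0, -0.08], "twist": 0, "gripper": 0.45},
  {"dp": [-0.04, 0, -0.11], "twist": 0, "gripper": 0.45},
  {"dp": [-0.08, 0, -0.14], "twist": 0, "gripper": 0.45},
  {"dp": [-0.1, 0, -0.15], "twist": 0, "gripper": 0.45},
  {"dp": [-0.1, 0, -0.15], "twist": 0, "gripper": 0.45},
])

```text
time: 31.7
tcp_pos: [591.0, -92.6, 188.3]
tcp_rot: [2.07, 2.359, 0.002]
force: [-0.2, 0.7, -0.6]
grip_width: 38.4
finger_force: 0.0
```

Run:
```python
from h import *
np.set_printoptions(precision=3,suppress=True)
robot.read_camera('wrist');c=save('wrist','w11'); k=save('scene','s11'); s=robot.sense(); print(s['time'],s['tcp_pos'],s['force'],s['grip_width'])
p=c['pixels'].astype(int); m=(p.max(2)<85)&(p[...,0]-p[...,2]<12); m[250:]=0
for z in (62,):
  for r in rect(c,m,z): print(z,r)
u,v=proj(c,(579,-11,60)); u2,v2=proj(k,(579,-11,50)); print(u,v,u2,v2)
cr=lambda im,u,v,a,b,fx:cv2.resize(im[max(0,int(v)-b):int(v)+b,max(0,int(u)-a):int(u)+a,::-1],(390,390),interpolation=cv2.INTER_CUBIC)
cv2.imwrite('pics/fin.png',np.hstack([cr(c['pixels'],u,v,90,90,0),cr(k['pixels'],u2,v2,45,45,0)]))
```

```text
31.85 [589.101 -89.522 185.644] [-0.143  0.712 -0.176] 38.411542981475925
62 (array([255.,  75.]), np.int32(6573), ((579.0697631835938, -10.107341766357422), (39.177894592285156, 101.95276641845703), 7.650013446807861))
62 (array([ 14., 159.]), np.int32(457), ((391.76556396484375, -98.51585388183594), (16.444713592529297, 34.194602966308594), 7.0687174797058105))
62 (array([484., 228.]), np.int32(1439), ((790.199951171875, -104.86897277832031), (29.567800521850586, 56.52540588378906), 68.04149627685547))
62 (array([205., 246.]), np.int32(129), ((553.21728515625, -153.6775360107422), (14.502593040466309, 6.877445697784424), 7.439340591430664))
62 (array([305., 246.]), np.int32(134), ((641.714599609375, -142.1204833984375), (15.37603759765625, 6.881022930145264), 7.441249370574951))
254.6281709058322 81.55140307320914 244.54594962222717 213.5863850401338
```

```bash
python3 -c "
from cell import robot
print(robot.hand_in())"
```

```text
the job is handed in; nothing more can be done
None
```

The turquoise stone is upright on the middle of the cork pad and the keeper is snapped level over both hooks, with no more than about 10 N felt at any check; handed in at about 32 s (clicks and seating judged by force and measured keeper position, as all 10 picture views were used).

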